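Zero the closure tester and make up the sample tray

TASK

Get the bench ready for the next closure check: first turn the torque tester's reset knob back anticlockwise until it is firmly against its zero stop and stays there. Then make up the steel sample tray to exactly three lidded jars, each set down (not dropped) standing flat inside it, and leave the spare jar standing on the table. Leave the lotion bottle and the beaker standing where they are.

Things in the scene. Friction and masses are not known exactly. Their poses are not given: they have to be found in the camera images.
- tester: torque tester, fixed white wedge 220 mm deep (x), 180 wide (y); origin: centre of its underside, front faces its -x. Front face slopes at 20 degrees, rising from 40 mm high at x = -110 mm to 88 mm at x = +22; behind it a flat top with a round jar clamp (centre x = +64, rubber pegs up to 122 mm high). Dial and reset knob centred on the slope at x = -44, z = 64 mm
- reset_knob: black knob: hub 60 mm diameter to 14 mm above the sloping face, on it a grip bar 70 mm long (x), 16 wide (y), 14 to 50 mm above the face. Origin on the axis, in the face; z = axis, out of the face; x along the bar to the pointer. Stiff (0.2 N m), stays where left; travel 4.7 rad clockwise (seen from outside) from the hard zero stop; starts 1.7 to 2.6 rad clockwise of it: two or more grasps
- pointer_tip (a point): tip of the knob's steel pointer, 45 mm from the axis, 8 mm above the face of the dial, in line with the bar
- zero_mark (a point): where the pointer tip is when the knob is against the zero stop: over the first (broadest) tick of the dial, lower left as seen from the robot; 45 mm from the axis, 8 mm above the face. The point's z is normal to the face, x points up the slope
- tray: fixed low steel tray 104 mm (x) by 334 mm (y) outside, walls 4 mm thick and 12 mm high, inner floor 4 mm above the table; origin at the centre of its underside. Takes three jars in a row along y
- jar_a: white lidded balm jar, upright cylinder 62 mm diameter, 46 mm high, about 0.11 kg; origin at the centre of its underside, z up. Starts in the tray
- jar_b: white lidded balm jar, upright cylinder 62 mm diameter, 46 mm high, about 0.11 kg; origin at the centre of its underside, z up. Starts on the table beyond the tray
- jar_c: white lidded balm jar, upright cylinder 62 mm diameter, 46 mm high, about 0.11 kg; origin at the centre of its underside, z up. Starts on the table beyond the tray
- jar_d: white lidded balm jar, upright cylinder 62 mm diameter, 46 mm high, about 0.11 kg; origin at the centre of its underside, z up. Starts on the table beyond the tray
- lotion: bystander: white round bottle 56 mm diameter, 150 mm high, standing in the row with the jars; origin at the centre of its underside
- beaker: bystander: clear glass cup 72 mm diameter, 75 mm high, standing between tester, tray and robot; origin at the centre of its underside
There are look-alikes about, which are no part of the job. What is shaped like the jar_c but purple is not meant.

How it is judged:
By the outcome, as a careful person would: the job done as asked, in the order asked, and still so for the second after the job is handed in, with the robot touching nothing.
It also fails if it takes over 72 s, if anything falls off the work surface, if the arm or the gripper's body presses on something with over 40 N, if the wrist force passes 120 N, or if a joint passes its speed limit or range.

ROBOT

A 7-joint arm with a two-finger parallel gripper is mounted at the origin on the work surface. World frame = base frame: x ahead of the robot, y to its left, z up, the work surface at z = 0. Lengths are in mm, angles in degrees, forces in N, time in s.
With the tool pointing down it reaches from about 400 to 875 mm from the base axis. Payload 6.5 kg.
Tool frame: the origin (TCP) lies at the very end of the fingers, on their centre line; the grasp point (between the pads) lies 19 mm behind it; z points along the fingers, y is the direction in which the jaws open and shut (so a half turn about z gives the same grasp; the last joint's range is limited). The gripper opens to 85 mm and grips with 20 to 120 N. Pads are 22 mm wide; open, the fingers measure 114 mm over their backs; the gripper's body (76 mm by 85 mm) begins 54 mm behind the grasp point. The pads swing forward as they close: fully open they stand 13 mm farther back than shut.
Start: joints at [-78.22, 30.733, -0.252, 88.115, 0.149, 61.152, -4.079], TCP at [174.498, 626.131, 231.29] pointing down, gripper open.
Joint ranges: [-154.64, 154.64], [-21.42, 123.67], [-72.66, 72.17], [13.99, 137.28], [-74.86, 254.86], [10.95, 109.41], [-158.01, 158.01]. Speed limits (degrees/s): [136.94, 136.94, 180, 180, 180, 180, 180].

INTERFACE

Orientations are given as [roll, pitch, yaw] about the fixed x, y, z axes, in that order (R = Rz(yaw) Ry(pitch) Rx(roll)).
In Python, from cell import monitor, vision, order gives the robot as it stands. The module is installed in compiled form; this text tells all that it offers.
- The arm moves only by the shell command python3 -m pendant 'ROWS' [OPENING] [FORCE]. ROWS is JSON, a list of rows, each a list of 4 numbers: the shift along the tool's x, y, z in m, then the turn about the tool's z in degrees. A call has 1 to 20 rows; each row is the pose to reach, as a shift and turn from the pose commanded when the call began, along the tool's axes at that moment; what a row does not reach only later rows make up. A row lasts 1/12 s, in which the tool goes at most 41.7 mm and 7.16 degrees, less where a joint would pass 70% of its speed; a pose out of reach is approached as far as the arm can. A call with a gripper value outside its range is refused whole. OPENING is the closure, from -1 (fully open) to 1 (shut), so that 0 is half open, set as the call begins (- or left out, the last holds). The fingers move at their own pace and stop on an object; FORCE is the grip in N (left out, the last holds). Time passes only in rows, so rows that repeat a pose let the fingers close. It gives the time, the measured TCP pose, the force and the opening at its end, in the units of the state.
- monitor.observe(): the state, without advancing time (a new reading comes with each control period).
- vision.camera(name): name is "scene" or "top" or "wrist"; returns the picture (480x640x3 uint8, blue, green, red); there is no depth.
- vision.get_calibration(name): a dict with "fx", "fy", "cx", "cy" (pixels), "dist_coeffs" ([k1, k2, p1, p2, k3] as OpenCV has them; the pictures are not rectified), "rvec" (rotation vector, rad) and "tvec" (3), from world to camera coordinates, as OpenCV has them. Camera axes: x right, y down, z forward; pixel columns grow to the right and rows downward; lengths in mm; the calibration is good to about 2 mm. A picture is of the moment at which its call begins: read the wrist's pose just before it. get_calibration takes no time and is no camera call; for the wrist camera it gives the pose at the moment of the call.
- order.finish_job(): hands the job in, once; it reports no verdict.
The state is a dict: "clock": time; "qpos": joint angles; "joint_vel": joint speeds; "effort": joint torques, N m; "ee_pos": TCP position; "ee_rot": TCP orientation; "force": force on the tool from outside, world axes, zero at the start; "wrist_torque": the same for the moment, N m; "opening": finger opening in mm.
Only numpy, scipy, OpenCV 4.12 (cv2) and the standard library are available. Lean on these libraries where they do the work, as an engineer would, in place of code of your own. Each camera call takes 0.05 s, during which the arm holds its last target. There are 200 camera calls.

## Working session

There is one attempt and no reset: what is moved stays moved. The work goes in short steps, Python scripts to look and compute and a shell command to move; the robot and the scene stay as the last step left them, time stands still between calls to the robot, and variables do not carry over. Pictures are saved under pics/ and viewed, about 8 in all and at most 12, crops included, and the job is handed in when it is done.

```bash
mkdir -p pics; ls; python3 - <<'E'
from cell import monitor, vision
import cv2
print(monitor.observe())
for n in("scene","top"):
    cv2.imwrite(f"pics/{n}0.png",vision.camera(n)); print(n,vision.get_calibration(n))
E
```

```text
pics
{'clock': 0.0, 'qpos': array([-78.2206974 ,  30.77900552,  -0.25387503,  88.17224767,
         0.14758339,  61.15112599,  -4.07903834]), 'joint_vel': array([ 0.12270298, -0.07070693,  0.09216178,  0.01535446, -0.03643576,
        0.06439547, -0.05508662]), 'effort': array([-3.51013914e-04, -5.83418012e+01,  1.04823969e+00, -2.59099424e+01,
        1.22663469e-02,  9.63668630e-03, -2.80442941e-05]), 'ee_pos': array([174.33798514, 625.51335773, 230.38554953]), 'ee_rot': array([-1.79898153e+02,  6.48694150e-03,  1.64431221e+02]), 'force': array([-0.29055042,  0.61739012, -0.70535659]), 'wrist_torque': array([ 0.01527216, -0.01806517, -0.0028555 ]), 'opening': 85.77839263786443}
scene {'fx': 446.0603730793933, 'fy': 446.0603730793933, 'cx': 316.4953666492005, 'cy': 239.30494761469893, 'dist_coeffs': array([-0.09145601,  0.        ,  0.        ,  0.        ,  0.        ]), 'rvec': array([ 2.42582885,  0.65574404, -0.22465933]), 'tvec': array([-436.52798876, -141.97414021,  983.93804362])}
top {'fx': 544.5087041555598, 'fy': 544.5087041555598, 'cx': 323.7390296467933, 'cy': 239.4240556614328, 'dist_coeffs': array([-0.01711177,  0.        ,  0.        ,  0.        ,  0.        ]), 'rvec': array([ 2.11115707, -2.15346756,  0.19287568]), 'tvec': array([  30.30088262,  508.41459885, 1083.28357755])}
```

View pics/scene0.png

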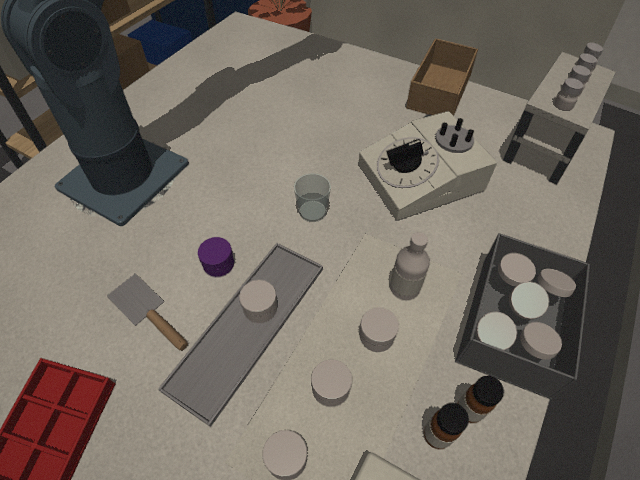

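View pics/top0.png

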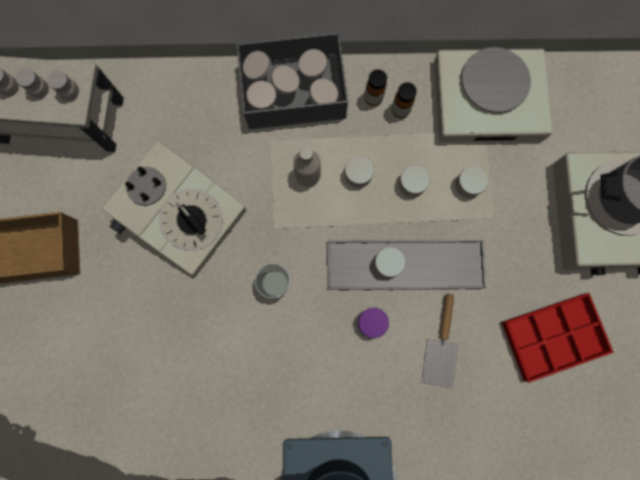

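The scene view shows the white jars at (258,300) in the tray and at (379,328), (331,381), (285,453) on the table; the lotion is at (410,270), the beaker at (312,197) and the tester knob at (406,155). In the top view the jars are at (390,262), (359,171), (415,180), (473,181), the knob is at (192,220), the beaker at (272,283) and the lotion at (307,165).

Look-alikes in the top view:
- Purple jar at (373,323): excluded by the description.
- Jars in the dark crate, around (258,65) to (322,92): not part of the job.
- Round plates at (497,80) and (620,200): balances.

I'll take the three jars in the row on the pale mat, plus the one already in the tray.

```bash
cat > h.py <<'E'
import numpy as np, cv2
from cell import monitor, vision
from scipy.spatial.transform import Rotation as R
def cal(n):
    c=vision.get_calibration(n)
    K=np.array([[c['fx'],0,c['cx']],[0,c['fy'],c['cy']],[0,0,1]])
    return K,np.array(c['dist_coeffs']),np.array(c['rvec'],float),np.array(c['tvec'],float)
def proj(P,c):
    K,d,r,t=c
    return cv2.projectPoints(np.atleast_2d(np.array(P,float)),r,t,K,d)[0][:,0]
def ray(px,c):
    K,d,r,t=c
    u=cv2.undistortPoints(np.array(px,float).reshape(-1,1,2),K,d)[:,0]
    Rm=cv2.Rodrigues(r)[0]
    return -Rm.T@t, np.c_[u,np.ones(len(u))]@Rm
def onz(px,z,c):
    o,v=ray(px,c); return o+v*((z-o[2])/v[:,2])[:,None]
def tri(p1,c1,p2,c2):
    o1,v1=ray([p1],c1);o2,v2=ray([p2],c2);v1=v1[0];v2=v2[0]
    s=np.linalg.lstsq(np.c_[v1,-v2],o2-o1,rcond=None)[0]
    a=o1+s[0]*v1;b=o2+s[1]*v2
    return (a+b)/2,np.linalg.norm(a-b)
E
python3 - <<'E'
from h import *
T=cal('top');S=cal('scene')
np.set_printoptions(precision=1,suppress=True)
print(proj([[0,0,0],[174,626,231],[500,0,0],[0,300,0]],T),proj([[0,0,0],[174,626,231]],S))
im=cv2.imread('pics/top0.png');g=cv2.cvtColor(im,cv2.COLOR_BGR2GRAY)
print('jar tops z46(50 tray)')
for n,z,p in(('A',50,(390,262)),('B',46,(359,171)),('C',46,(415,180)),('D',46,(473,181))):
    x,y=p;w=g[y-25:y+25,x-25:x+25]
    m=(w>150).astype(np.uint8)
    k,l,s,c=cv2.connectedComponentsWithStats(m);
    i=1+np.argmax(s[1:,4]);q=c[i]+[x-25,y-25];print(n,q,s[i],onz([q],z,T)[0], proj(onz([q],z,T),S))
print('tray corners',onz([(328,241),(483,240),(485,290),(327,290)],12,T))
print('beaker',onz([(272,283)],40,T),'lotion',onz([(307,165)],80,T),'purple',onz([(373,323)],46,T))
print('tester corners z', onz([(157,143)],88,T),onz([(105,209)],88,T),onz([(244,209)],40,T),onz([(193,274)],40,T),'knob',onz([(192,220)],100,T))
t=cv2.resize(im[135:285,95:255],None,fx=3.5,fy=3.5,interpolation=3)
s=cv2.resize(cv2.imread('pics/scene0.png')[115:225,345:505],None,fx=3.5,fy=3.5,interpolation=3)
h=max(t.shape[0],s.shape[0]);cv2.imwrite('pics/k0.png',cv2.resize(np.hstack([cv2.copyMakeBorder(a,0,h-a.shape[0],0,0,0) for a in(t,s)]),None,fx=.71,fy=.71))
c=vision.get_calibration('wrist');print(c)
E
```

```text
[[338.9 494. ]
 [-42.1 428.3]
 [333.1 246.9]
 [188.6 497.1]] [[122.5 176.2]
 [328.1 -20.5]]
jar tops z46(50 tray)
A [390.5 261.1] [ 12  11  28  27 604] [ 460.1 -115.5   50. ] [[257.9 294.9]]
B [359.7 168.6] [ 13  10  27  26 526] [659.5 -59.1  46. ] [[380.2 324. ]]
C [415.5 178.3] [ 12  11  28  26 552] [ 636.1 -176.4   46. ] [[332.  378.4]]
D [472.1 176.1] [  7   0  33  36 666] [ 638.6 -296.5   46. ] [[290.7 452.2]]
tray corners [[ 511.1   11.    12. ]
 [ 506.8 -320.3   12. ]
 [ 400.  -317.    12. ]
 [ 406.8   15.3   12. ]]
beaker [[421.1 128.1  40. ]] lotion [[658.6  51.7  80. ]] purple [[335.7 -75.6  46. ]]
tester corners z [[709.3 359.3  88. ]] [[572.  459.5  88. ]] [[577.9 186.3  40. ]] [[442.8 290.5  40. ]] knob [[543.3 280.7 100. ]]
{'fx': 352.7143301349407, 'fy': 352.7143301349407, 'cx': 322.42593404098204, 'cy': 243.02598020882365, 'dist_coeffs': array([0., 0., 0., 0., 0.]), 'rvec': array([-2.3, -1.8, -0.2]), 'tvec': array([-649.9,  -35.8,  379.5])}
```

View pics/k0.png

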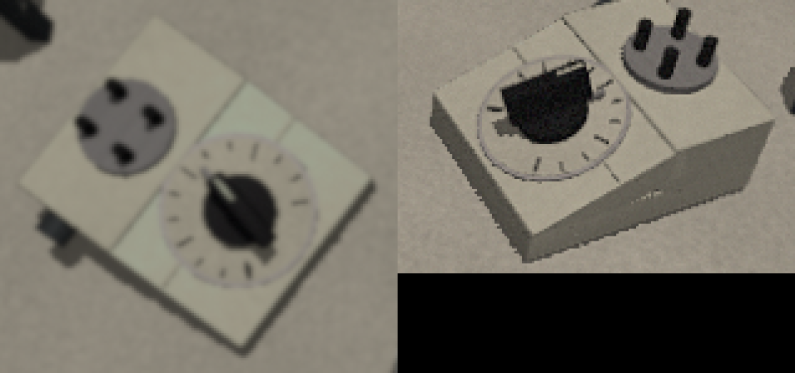

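The crop shows the knob's steel pointer pointing up the slope, at about (215,185) in the left panel. The broadest tick is at (249,270), so the knob needs about 146° anticlockwise. The tool can only turn about the vertical, so I'll locate the knob axis more precisely first.

```bash
cat >> h.py <<'E'
def go(x,y,z,yaw):
    "shift in tool axes (m) and turn for a target TCP, from current pose"
    s=monitor.observe();Rm=R.from_euler('xyz',s['ee_rot'],degrees=True).as_matrix()
    d=Rm.T@(np.array([x,y,z])-s['ee_pos'])/1000
    t=-((yaw-s['ee_rot'][2]+180)%360-180)
    print('rows->',np.round(d,4),'turn',round(t,1),'from',np.round(s['ee_pos'],1),np.round(s['ee_rot'],1))
E
python3 - <<'E'
from h import *
np.set_printoptions(precision=1,suppress=True)
T=cal('top');S=cal('scene')
def L(p):return (95+p[0]/2.485,135+p[1]/2.485)
def Rr(p):return (345+(p[0]-397.6)/2.485,115+p[1]/2.485)
for n,a,b in(('dial',(239.5,210),(554,118)),('clamp',(126,126),(671,58)),('cornerfrontR',(374,182),(527,262)),('cornerfrontL',(242,354),(432,95)),('pt',(207,172),(582,66))):
    print(n,*tri(L(a),T,Rr(b),S))
go(540,279,200,41.5)
E
```

```text
dial [553.4 291.6  61.9] 1.6771305220207213
clamp [618.5 378.3  91.6] 1.3712580742123588
cornerfrontR [586.6 187.2   4.4] 3.2166183848664462
cornerfrontL [438.5 295.1  31.3] 4.658630820153586
pt [568.3 301.9 118.5] 6.8306702702909
rows-> [-0.4 -0.2  0. ] turn 122.9 from [174.4 625.6 230.5] [-179.9    0.   164.4]
```

```bash
python3 - <<'E'
from h import *
go(545.5,281,190,43)
E
```

```text
rows-> [-0.45   -0.2323  0.0409] turn 121.4 from [174.4 625.6 230.5] [-179.9    0.   164.4]
```

```bash
python3 -m pendant '[[-0.1,-0.05,0,20],[-0.2,-0.1,0,40],[-0.3,-0.15,0,60],[-0.4,-0.2,0.02,80],[-0.45,-0.232,0.04,100],[-0.45,-0.232,0.04,121.4],[-0.45,-0.232,0.04,121.4],[-0.45,-0.232,0.04,121.4],[-0.45,-0.232,0.04,121.4],[-0.45,-0.232,0.04,121.4],[-0.45,-0.232,0.04,121.4],[-0.45,-0.232,0.04,121.4],[-0.45,-0.232,0.04,121.4],[-0.45,-0.232,0.04,121.4],[-0.45,-0.232,0.04,121.4],[-0.45,-0.232,0.04,121.4],[-0.45,-0.232,0.04,121.4],[-0.45,-0.232,0.04,121.4],[-0.45,-0.232,0.04,121.4],[-0.45,-0.232,0.04,121.4]]' -1 && python3 - <<'E'
from h import *
np.set_printoptions(precision=1,suppress=True)
print(monitor.observe()['qpos'])
W=cal('wrist');im=vision.camera('wrist');cv2.imwrite('pics/w1.png',im)
print(proj([[553.4,291.6,62],[536,268.5,109],[545.5,281,95]],W))
go(545.5,281,88,43)
E
```

```text
clock: 1.77
ee_pos: [545.5, 281.9, 191.1]
ee_rot: [-180.0, 0.0, 43.2]
force: [0.6, 0.3, 0.5]
opening: 85.0
[-54.5  33.   32.6  97.4 -20.8  55.8 -60.9]
[[320.6 219.3]
 [327.6 274.6]
 [323.7 246.9]]
rows-> [-0.   0.   0.1] turn 0.2 from [545.6 281.8 191.2] [-180.     0.    43.2]
```

View pics/w1.png

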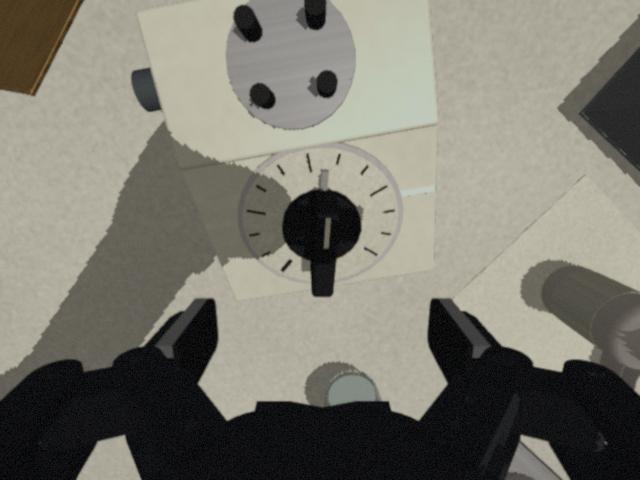

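The wrist view shows the bar vertical in the picture, running from about (324,170) to (322,295), so it is aligned with the jaws. The predicted axis agrees, and the zero tick is at (287,265). Next I descend and grip.

```bash
python3 -m pendant '[[0,0.001,0.03,0],[0,0.001,0.06,0],[0,0.001,0.085,0],[0,0.001,0.103,0],[0,0.001,0.103,0],[0,0.001,0.103,0]]' 0 30; python3 -m pendant '[[0,0,0,0],[0,0,0,0],[0,0,0,0],[0,0,0,0],[0,0,0,0],[0,0,0,0],[0,0,0,0],[0,0,0,0]]' 1 40
```

```text
clock: 2.32
ee_pos: [546.0, 280.8, 88.0]
ee_rot: [-180.0, 0.1, 43.1]
force: [-0.3, 0.3, 1.2]
opening: 42.7
clock: 2.98
ee_pos: [547.1, 281.9, 90.1]
ee_rot: [-180.0, -0.1, 43.0]
force: [-0.8, -0.4, 6.8]
opening: 15.9
```

```bash
python3 -m pendant '[[0,0,-0.002,0],[0,0,-0.004,-5],[0,0,-0.004,-10],[0,0,-0.004,-16],[0,0,-0.004,-22],[0,0,-0.004,-28],[0,0,-0.004,-34],[0,0,-0.004,-40],[0,0,-0.004,-40]]'; python3 -c "
from h import *;s=monitor.observe();print(s['wrist_torque'],s['force'],s['qpos'])"
```

```text
clock: 3.73
ee_pos: [545.2, 282.4, 92.2]
ee_rot: [-179.9, -0.1, 83.3]
force: [-4.5, 3.0, -3.3]
opening: 15.3
[ 0.35140056 -0.47504001 -0.40804119] [-4.51670839  3.04011134 -3.26077806] [-44.39403293  38.37070475  18.09562076 100.04394538 -16.22801147
  44.17750196 -24.89513983]
```

Turning well, and the forces are low. I'll continue.

```bash
python3 -m pendant '[[0,0,0,-6],[0,0,0,-12],[0,0,0,-18],[0,0,0,-24],[0,0,0,-30],[0,0,0,-36],[0,0,0,-42],[0,0,0,-42]]'; python3 -c "
from h import *;s=monitor.observe();print(s['wrist_torque'],s['force'],s['qpos'])
cv2.imwrite('pics/s2.png',vision.camera('scene'))"
```

```text
clock: 4.4
ee_pos: [543.6, 281.8, 93.4]
ee_rot: [-179.8, -0.2, 125.3]
force: [-16.1, -0.2, 12.9]
opening: 15.4
[ 0.05054989  0.91190618 -0.59781222] [-16.13756445  -0.21299123  12.91718691] [-36.75284272  37.17353947   7.28660281  99.63215067  -6.59664355
  43.80363614   9.15783111]
```

```bash
python3 -m pendant '[[0,0,0,0],[0,0,0,0],[0,0,0,0]]' 0; python3 -m pendant '[[0,0,0,0],[0,0,0,0],[0,0,0,0],[0,0,0,0],[0,0,0,0]]' 1 30;  python3 -m pendant '[[0,0,0,-6],[0,0,0,-12],[0,0,0,-18],[0,0,0,-24],[0,0,0,-30],[0,0,0,-30]]'; python3 -c "
from h import *;s=monitor.observe();print(s['wrist_torque'],s['force'],s['qpos'])"
```

```text
clock: 4.7
ee_pos: [547.1, 281.0, 92.9]
ee_rot: [179.9, 0.0, 125.0]
force: [0.1, 0.3, 0.3]
opening: 42.5
clock: 5.12
ee_pos: [544.9, 279.4, 92.4]
ee_rot: [-179.7, 0.0, 125.0]
force: [-6.8, -4.0, 8.8]
opening: 20.4
clock: 5.62
ee_pos: [545.1, 279.5, 92.6]
ee_rot: [-179.8, -0.1, 155.3]
force: [-8.0, -4.6, 10.1]
opening: 20.6
[-0.59499799  1.18058925 -0.12181046] [-8.03699884 -4.572879   10.12841997] [-31.16050413  37.10381336  -0.27300561  99.22046375   0.24262566
  43.89657508  33.69689674]
```

```bash
python3 -m pendant '[[0,0,0,-6],[0,0,0,-12],[0,0,0,-18],[0,0,0,-24],[0,0,0,-30],[0,0,0,-30]]'; python3 -c "
from h import *;s=monitor.observe();print(s['wrist_torque'],s['force'],s['qpos'])";  python3 -m pendant '[[0,0,0,-4],[0,0,0,-8],[0,0,0,-12],[0,0,0,-12]]';python3 -c "
from h import *;s=monitor.observe();print(s['wrist_torque'],s['force'],s['qpos'])
im=vision.camera('scene');cv2.imwrite('pics/s3.png',cv2.resize(im[90:230,330:510],None,fx=3.5,fy=3.5))"
```

```text
clock: 6.12
ee_pos: [545.3, 279.6, 92.7]
ee_rot: [-179.9, -0.2, -174.7]
force: [-7.5, -5.0, 9.4]
opening: 19.2
[-0.53820392  1.32857795 -0.00923828] [-7.47575561 -4.97260112  9.43362698] [-25.69864894  37.36738012  -7.88491108  98.8418017    6.84640992
  44.46273251  58.36204156]
clock: 6.45
ee_pos: [544.4, 279.2, 93.0]
ee_rot: [-179.9, -0.3, -163.0]
force: [-10.8, -7.3, 16.4]
opening: 18.7
[-0.65196178  2.29310315 -1.01882867] [-10.75701782  -7.26402263  16.39893784] [-23.56540509  37.54764983 -10.85067458  98.7300995    9.31725191
  44.93151778  68.10384636]
```

View pics/s3.png

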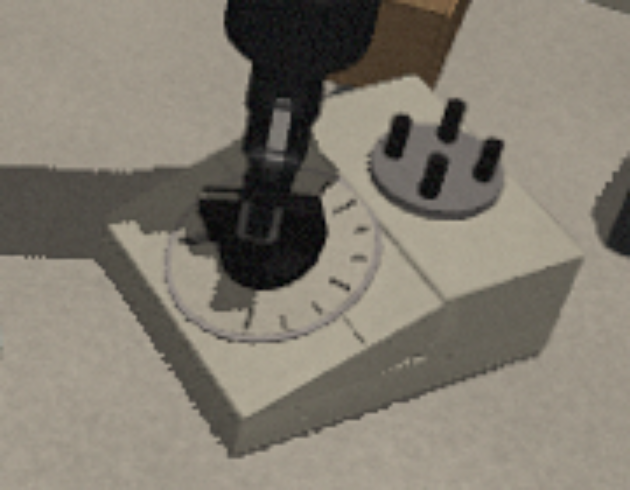

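Torque about the axis jumped to 1 N·m near the expected stop angle, against about 0.2 N·m while turning. I'll release, rise and check the pointer with the wrist camera.

```bash
python3 -m pendant '[[0,0,0,0],[0,0,0,0],[0,0,0,0],[0,0,-0.03,0],[0,0,-0.07,0],[0,0,-0.1,0],[0,0,-0.1,0]]' 0; python3 - <<'E'
from h import *
print(monitor.observe()['ee_rot'])
W=cal('wrist');im=vision.camera('wrist')
u=np.array([.6,.8,0])*np.cos(.349)+np.array([0,0,np.sin(.349)]);v=np.array([-.8,.6,0]);n=np.cross(u,v)
c=np.array([553.4,291.6,62.5])
for a in(125,130,135,140,145): print(a,proj(c+8*n+45*(np.cos(np.radians(a))*u+np.sin(np.radians(a))*v),W)[0].round(1), proj(c+50*n+35*(np.cos(np.radians(a))*u+np.sin(np.radians(a))*v),W)[0].round(1))
p=proj([c],W)[0].astype(int);print(p)
y0=max(0,p[1]-110);x0=max(0,p[0]-140)
print(x0,y0);cv2.imwrite('pics/w4.png',cv2.resize(im[y0:y0+220,x0:x0+280],None,fx=2.5,fy=2.5,interpolation=3))
E
```

```text
clock: 7.08
ee_pos: [550.3, 283.5, 199.1]
ee_rot: [179.9, 0.7, -163.0]
force: [1.2, 0.9, 0.1]
opening: 42.6
[ 179.85701252    0.6538937  -162.98158694]
125 [347.5 181.1] [334.1 184.2]
130 [342.8 179.7] [329.9 182.9]
135 [338.  178.8] [325.5 182. ]
140 [333.1 178.3] [321.1 181.6]
145 [328.3 178.2] [316.7 181.5]
[329 235]
189 125
```

View pics/w4.png

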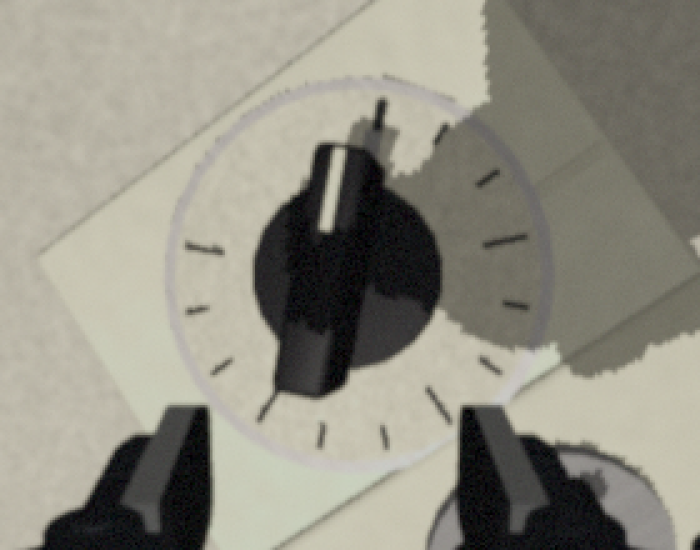

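```bash
python3 - <<'E'
from h import *
W=cal('wrist')
u=np.array([.6,.8,0])*np.cos(.349)+np.array([0,0,np.sin(.349)]);v=np.array([-.8,.6,0]);n=np.cross(u,v)
c=np.array([553.4,291.6,62.5])
def onp(p,h):
    o,d=ray([(189+p[0]/2.5,125+p[1]/2.5)],W);d=d[0];q=o+d*((c+h*n-o)@n)/(d@n)-c
    return np.array([q@u,q@v])
ang=lambda q:np.degrees(np.arctan2(q[1],q[0]))
a,b=onp((340,150),50),onp((325,232),50);print('white line',a,b,ang(a-b),'ang from c',ang(a))
t1,t2=onp((382,100),0),onp((378,127),0);print('tick',t1,t2,ang(t1),ang(t2),ang(t1-t2))
e1,e2=onp((360,80),0),onp((360,468),0);f1,f2=onp((170,270),0),onp((552,270),0);print(e1,e2,f1,f2)
for p in((205,248),(505,241),(439,405),(268,405)):q=onp(p,0);print('tick',q,ang(q))
print('pt',onp((372,145),8),ang(onp((372,145),8)))
print('bar back end top',onp((322,390),50))
E
```

```text
white line [-25.53246484  24.14815522] [-9.79145148  8.39473261] 134.97742465996433 ang from c 136.59608678961632
tick [-43.5104856   41.21776282] [-37.10148451  35.24716122] 136.55002957001665 136.46819117675233 137.02817073694578
[-53.20493415  39.13561041] [ 50.37245316 -31.8282597 ] [-39.65315107 -49.23290781] [32.06788869 53.85574979]
tick [-38.63811185 -34.83720055] -137.96129708001507
tick [16.42312532 47.27562193] 70.84323345371364
tick [47.49077668  0.9838831 ] 1.186847007454474
tick [ 16.78848732 -46.17972001] -70.0214282265138
pt [-31.55285481  30.62397394] 135.85589753907175
bar back end top [ 24.71428657 -16.22655724]
```

The bar measures 135 to 136.6° and the tick 136.5°, so the knob is at the stop within measurement error. One more grasp with a firm press will confirm it.

```bash
python3 -m pendant '[[0,0,0.04,4],[0,0,0.08,4],[0,0,0.1,4],[0,0,0.1,4],[0,0,0.1,4]]' ; python3 -m pendant '[[0,0,0,0],[0,0,0,0],[0,0,0,0],[0,0,0,0],[0,0,0,0]]' 1 60; python3 -m pendant '[[0,0,0,-4],[0,0,0,-8],[0,0,0,-12],[0,0,0,-12],[0,0,0,-12]]';python3 -c "
from h import *;s=monitor.observe();print(s['wrist_torque'],s['force'])"; python3 -m pendant '[[0,0,0,4],[0,0,0,8],[0,0,0,8]]' 0 ;python3 -m pendant '[[0,0,0,0],[0,0,-0.04,0],[0,0,-0.08,0],[0,0,-0.12,0],[0,0,-0.12,0]]';python3 - <<'E'
from h import *
print(monitor.observe()['qpos'].round(1))
im=vision.camera('wrist');W=cal('wrist');p=proj([(553.4,291.6,62.5)],W)[0].astype(int);y0=max(0,p[1]-100);x0=max(0,p[0]-120)
print(x0,y0);cv2.imwrite('pics/w5.png',cv2.resize(im[y0:y0+200,x0:x0+240],None,fx=2.5,fy=2.5,interpolation=3))
# jar A grasp pose later; tray interior
T=cal('top');print(onz([(328,241),(483,240),(485,290),(327,290)],16,T).round(0))
E
```

```text
clock: 7.55
ee_pos: [545.4, 280.6, 90.8]
ee_rot: [-179.9, -0.2, -167.0]
force: [0.2, 0.1, 1.4]
opening: 42.7
clock: 7.97
ee_pos: [548.1, 279.8, 94.3]
ee_rot: [-180.0, 0.2, -167.2]
force: [0.3, -5.1, 3.9]
opening: 18.1
clock: 8.38
ee_pos: [548.8, 279.8, 94.5]
ee_rot: [179.9, 0.2, -155.8]
force: [-2.0, -5.5, 3.8]
opening: 17.7
[ 0.54070597 -0.33164942 -4.00368293] [-1.96632482 -5.54329164  3.80350786]
clock: 8.63
ee_pos: [547.4, 281.9, 94.0]
ee_rot: [180.0, 0.2, -163.1]
force: [-0.4, 0.4, 0.2]
opening: 42.6
clock: 9.05
ee_pos: [550.9, 284.1, 221.6]
ee_rot: [179.8, 0.8, -162.8]
force: [1.1, 1.4, 0.1]
opening: 42.7
[-22.3  28.5 -12.6  93.7   7.1  57.7  69.9]
209 130
[[ 510.   11.   16.]
 [ 506. -319.   16.]
 [ 400. -316.   16.]
 [ 406.   15.   16.]]
```

View pics/w5.png

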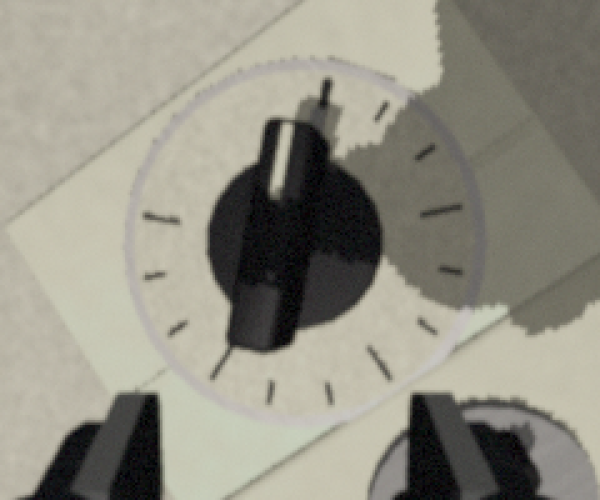

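The knob is at the stop: I pressed 4 N·m against it with no further movement, and the pointer lies at the broad tick, (325,95) in the crop. That is 7 pictures viewed so far.

Next are the jars. The tray centre is about (455.5,-152). Jar A sits at y=-115, so the free slots are at about y=-36 and y=-228. I'll use jars C and D, which leaves B undisturbed next to the lotion.

```bash
python3 - <<'E'
from h import *
go(630,-176,215,90)
E
```

```text
rows-> [ 0.0584 -0.4625  0.0013] turn 107.1 from [549.4 283.1 217.9] [ 179.9    0.6 -162.9]
```

```bash
python3 -m pendant '[[0.01,-0.04,0,7],[0.02,-0.08,0,14],[0.02,-0.12,0,21],[0.03,-0.16,0,28],[0.03,-0.2,0,35],[0.03,-0.24,0,42],[0.04,-0.28,0,49],[0.04,-0.32,0,56],[0.05,-0.36,0,63],[0.058,-0.4,0,70],[0.058,-0.44,0,77],[0.058,-0.4625,0,84],[0.058,-0.4625,0,91],[0.058,-0.4625,0,98],[0.058,-0.4625,0,105],[0.058,-0.4625,0,107.1],[0.058,-0.4625,0,107.1],[0.058,-0.4625,0,107.1]]' -1 && cat > wj.py <<'E'
from h import *
import sys
# find white jar lids in the wrist view, top plane z given
z=float(sys.argv[1]);W=cal('wrist');im=vision.camera('wrist');cv2.imwrite('pics/'+sys.argv[2]+'.png',im)
print(monitor.observe()['qpos'].round(0))
g=cv2.medianBlur(cv2.cvtColor(im,cv2.COLOR_BGR2GRAY),5)
c=cv2.HoughCircles(g,cv2.HOUGH_GRADIENT,1.2,50,param1=80,param2=30,minRadius=25,maxRadius=90)
if c is not None:
    for q in c[0][:10]:
        P=onz([q[:2]],z,W)[0];E=onz([q[:2]+[q[2],0]],z,W)[0];print(q.round(0),P.round(1),'R',np.linalg.norm(P-E).round(1))
E
python3 wj.py 46 w6
```

```text
clock: 10.6
ee_pos: [626.1, -177.9, 211.6]
ee_rot: [-179.9, 0.0, 90.1]
force: [-0.1, 0.1, -0.0]
opening: 85.3
[  0.  33.  17.  90. -11.  59.  20.]
[121. 155.  40.] [ 455.2 -118.4   46. ] R 33.9
[359.  79.  41.] [655.7 -58.   46. ] R 32.6
[334. 221.  34.] [ 636.9 -175.    46. ] R 30.1
[328. 351.  33.] [ 632.4 -306.2   46. ] R 33.0
[539. 207.  26.] [ 817.1 -161.6   46. ] R 22.6
[553. 400.  70.] [ 863.9 -362.5   46. ] R 71.2
[592. 134.  31.] [ 850.3 -100.2   46. ] R 25.5
[ 19. 115.  27.] [377.  -86.3  46. ] R 22.3
[454. 341.  32.] [ 756.1 -295.    46. ] R 31.4
```

View pics/w6.png

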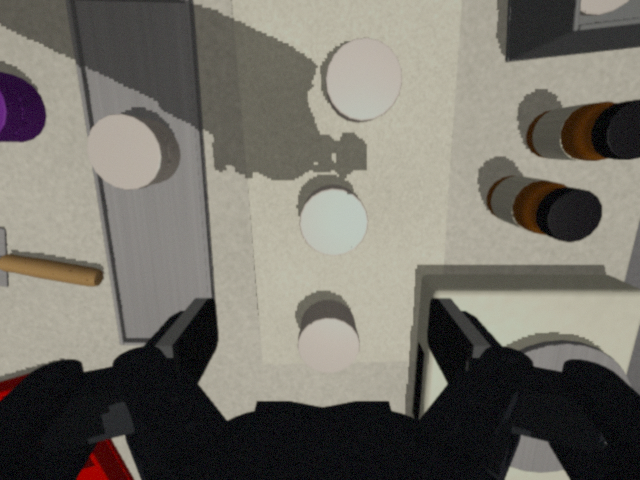

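The wrist view shows jar C at (334,221), jar B at (364,79), jar D at (328,343) and jar A in the tray at (126,152). Now I pick C.

```bash
python3 - <<'E'
from h import *
go(636.5,-175.3,16,90)
E
```

```text
rows-> [0.0026 0.0105 0.1958] turn 0.1 from [ 626.1 -177.9  211.8] [-180.    -0.    90.1]
```

```bash
python3 -m pendant '[[0.002,0.01,0.03,0],[0.0026,0.0105,0.07,0],[0.0026,0.0105,0.11,0],[0.0026,0.0105,0.14,0],[0.0026,0.0105,0.165,0],[0.0026,0.0105,0.185,0],[0.0026,0.0105,0.195,0],[0.0026,0.0105,0.195,0]]'; python3 -m pendant '[[0,0,0,0],[0,0,0,0],[0,0,0,0],[0,0,0,0],[0,0,0,0],[0,0,0,0]]' 0.9 40; python3 -m pendant '[[0,0,-0.02,0],[0,0,-0.05,0],[0,0,-0.085,0],[0,0,-0.12,0],[0,0,-0.12,0]]'; python3 - <<'E'
from h import *
go(455.5,-36,140,91)
E
```

```text
clock: 11.32
ee_pos: [635.0, -174.9, 14.8]
ee_rot: [-179.8, -0.1, 90.0]
force: [-0.3, 0.1, 0.2]
opening: 85.4
clock: 11.82
ee_pos: [638.3, -176.0, 19.3]
ee_rot: [179.8, 0.0, 89.9]
force: [0.0, -0.0, 7.7]
opening: 60.9
clock: 12.23
ee_pos: [641.5, -177.2, 145.5]
ee_rot: [179.3, 0.2, 89.9]
force: [1.6, -0.1, -0.1]
opening: 60.8
rows-> [ 0.1409 -0.1863  0.0028] turn -1.1 from [ 641.5 -177.2  145.5] [179.3   0.2  89.9]
```

```bash
python3 -m pendant '[[0.02,-0.03,0,0],[0.05,-0.06,0,0],[0.07,-0.095,0,-1],[0.1,-0.13,0,-1],[0.125,-0.16,0,-1],[0.141,-0.184,0,-1],[0.141,-0.184,0,-1],[0.141,-0.184,0,-1]]'; python3 - <<'E'
from h import *
import time
s=monitor.observe();print(s['ee_pos'])
im=vision.camera('scene');cv2.imwrite('pics/s7.png',im[180:480,120:460])
im=vision.camera('top');cv2.imwrite('pics/t7.png',im)
go(457,-36,23,91)
E
```

```text
clock: 12.9
ee_pos: [452.2, -33.2, 137.7]
ee_rot: [180.0, -0.0, 91.1]
force: [1.1, -0.5, -0.1]
opening: 60.8
[452.21382814 -33.15226447 137.74108709]
rows-> [-0.0014  0.0023  0.1149] turn -0.1 from [454.4 -34.7 137.9] [179.9   0.   90.9]
```

```bash
python3 -m pendant '[[-0.001,0.003,0.03,0],[-0.001,0.003,0.06,0],[-0.001,0.003,0.085,0],[-0.001,0.003,0.1,0],[-0.001,0.003,0.106,0],[-0.001,0.003,0.106,0],[-0.001,0.003,0.106,0]]'; for i in 1 2 3; do python3 -m pendant '[[0,0,0.002,0],[0,0,0.003,0]]'; done
```

```text
clock: 13.58
ee_pos: [457.1, -35.9, 31.6]
ee_rot: [179.9, 0.0, 90.9]
force: [-0.5, -0.3, -1.2]
opening: 60.9
clock: 13.75
ee_pos: [457.2, -35.3, 29.2]
ee_rot: [179.9, 0.0, 90.9]
force: [0.3, 0.9, -0.7]
opening: 61.0
clock: 13.92
ee_pos: [456.5, -35.1, 25.6]
ee_rot: [179.9, -0.0, 90.9]
force: [-0.4, 0.6, -0.9]
opening: 60.9
clock: 14.08
ee_pos: [456.4, -35.2, 23.2]
ee_rot: [180.0, -0.0, 90.9]
force: [-7.9, 1.4, 33.8]
opening: 60.7
```

Contact with the floor at 34 N. I'll relieve it by a millimetre, then release and rise.

```bash
python3 -m pendant '[[0,0,-0.001,0],[0,0,-0.001,0],[0,0,-0.001,0]]'; python3 -m pendant '[[0,0,0,0],[0,0,0,0],[0,0,0,0],[0,0,0,0]]' -1; python3 -m pendant '[[0,0,-0.02,0],[0,0,-0.06,0],[0,0,-0.1,0],[0,0,-0.14,0],[0,0,-0.17,0],[0,0,-0.17,0]]'; python3 - <<'E'
from h import *
go(635,-285,200,90)
E
```

```text
clock: 14.33
ee_pos: [456.2, -35.2, 23.3]
ee_rot: [180.0, -0.0, 90.9]
force: [-1.2, 0.3, 2.5]
opening: 60.5
clock: 14.67
ee_pos: [456.1, -35.3, 23.2]
ee_rot: [-180.0, 0.0, 90.9]
force: [0.3, -0.7, 0.8]
opening: 85.6
clock: 15.17
ee_pos: [459.8, -35.4, 198.8]
ee_rot: [179.4, -0.0, 90.9]
force: [1.6, 0.3, 0.0]
opening: 85.5
rows-> [-0.2523  0.1713  0.0004] turn 0.9 from [459.8 -35.4 198.8] [179.4  -0.   90.9]
```

```bash
python3 wj.py 50 w8a; python3 -m pendant '[[-0.03,0.02,0,0],[-0.06,0.04,0,0],[-0.09,0.06,0,0.9],[-0.12,0.08,0,0.9],[-0.15,0.1,0,0.9],[-0.18,0.12,0,0.9],[-0.21,0.14,0,0.9],[-0.24,0.16,0,0.9],[-0.252,0.171,0,0.9],[-0.252,0.171,0,0.9],[-0.252,0.171,0,0.9]]'; python3 wj.py 46 w8; python3 -c "
from h import *;go(635,-300,17,90)"
```

```text
[-17.  15.  19. 119.  -7.  46.   6.]
[316. 229.  35.] [456.5 -35.1  50. ] R 29.6
[273.  15.  45.] [423.4 123.3  50. ] R 32.5
[320. 315.  32.] [ 460.7 -115.8   50. ] R 29.0
[187. 265.  40.] [344.3 -68.8  50. ] R 34.5
[ 69. 425.  65.] [ 214.9 -238.    50. ] R 63.8
[517. 245.  28.] [629.6 -47.6  50. ] R 24.1
[395. 351.  36.] [ 532.3 -152.1   50. ] R 33.7
[229. 379.  29.] [ 374.4 -183.6   50. ] R 27.4
clock: 16.13
ee_pos: [630.2, -284.7, 191.1]
ee_rot: [-179.8, -0.1, 90.0]
force: [-0.4, 0.8, 0.6]
opening: 85.2
[  8.  38.  20.  84. -14.  60.  31.]
[325. 248.  35.] [ 632.1 -300.2   46. ] R 29.8
[571. 319.  83.] [ 852.3 -366.    46. ] R 72.8
[620.  51.  29.] [ 847.1 -150.5   46. ] R 20.8
[145. 199.  60.] [ 484.7 -258.4   46. ] R 49.3
[545.  79.  35.] [ 796.5 -168.6   46. ] R 25.7
[477. 284.  31.] [ 765.2 -332.8   46. ] R 26.7
rows-> [-0.0168  0.0053  0.1744] turn 0.0 from [ 630.2 -283.5  191.5] [-1.798e+02 -1.000e-01  9.000e+01]
```

View pics/w8.png

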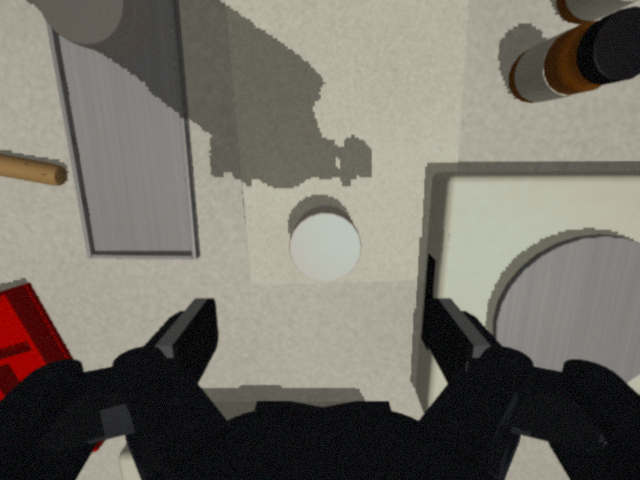

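The view shows jar D at (325,246), clear of the balance edge at x≈425 px. Jar C is in place at (456,-35).

```bash
python3 -m pendant '[[-0.01,0.002,0.03,0],[-0.017,0.0025,0.07,0],[-0.017,0.0025,0.11,0],[-0.017,0.0025,0.14,0],[-0.017,0.0025,0.16,0],[-0.017,0.0025,0.172,0],[-0.017,0.0025,0.172,0],[-0.017,0.0025,0.172,0]]'; python3 -m pendant '[[0,0,0,0],[0,0,0,0],[0,0,0,0],[0,0,0,0],[0,0,0,0],[0,0,0,0]]' 0.9 40; python3 -m pendant '[[0,0,-0.02,0],[0,0,-0.05,0],[0,0,-0.085,0],[0,0,-0.12,0],[0,0,-0.12,0],[0,0,-0.12,0]]'; python3 - <<'E'
from h import *
go(454.5,-230,140,91)
E
```

```text
clock: 16.85
ee_pos: [633.7, -300.7, 21.7]
ee_rot: [-180.0, -0.0, 90.1]
force: [0.2, 0.5, -0.1]
opening: 85.5
clock: 17.35
ee_pos: [634.7, -302.0, 23.8]
ee_rot: [179.9, 0.1, 90.0]
force: [-1.0, 1.4, 6.2]
opening: 60.6
clock: 17.85
ee_pos: [635.6, -302.4, 145.1]
ee_rot: [179.6, 0.1, 90.0]
force: [-1.3, -0.4, -2.0]
opening: 60.6
rows-> [ 0.0725 -0.1811  0.0039] turn -1.0 from [ 635.6 -302.4  145.1] [1.796e+02 1.000e-01 9.000e+01]
```

```bash
python3 -m pendant '[[0.015,-0.03,0,0],[0.03,-0.065,0,0],[0.045,-0.1,0,-1],[0.06,-0.135,0,-1],[0.07,-0.165,0,-1],[0.072,-0.18,0,-1],[0.072,-0.18,0,-1],[0.072,-0.18,0,-1],[0.072,-0.18,0,-1]]'; python3 - <<'E'
from h import *
go(454.5,-230,34,91)
E
```

```text
clock: 18.6
ee_pos: [454.5, -229.5, 141.2]
ee_rot: [180.0, 0.0, 91.1]
force: [0.2, 1.2, -1.7]
opening: 60.4
rows-> [-4.000e-04 -1.000e-04  1.072e-01] turn 0.1 from [ 454.5 -229.5  141.2] [180.    0.   91.1]
```

```bash
python3 -m pendant '[[0,0,0.03,0],[0,0,0.06,0],[0,0,0.085,0],[0,0,0.1,0],[0,0,0.106,0],[0,0,0.106,0],[0,0,0.106,0]]'; for i in 1 2 3; do python3 -m pendant '[[0,0,0.001,0],[0,0,0.002,0]]'; done
```

```text
clock: 19.18
ee_pos: [454.5, -229.9, 35.5]
ee_rot: [180.0, 0.0, 91.0]
force: [0.1, -0.7, -0.7]
opening: 60.7
clock: 19.35
ee_pos: [454.7, -230.0, 34.3]
ee_rot: [179.9, 0.1, 91.0]
force: [0.8, -0.0, -1.2]
opening: 60.9
clock: 19.52
ee_pos: [454.1, -229.6, 31.8]
ee_rot: [179.9, 0.0, 91.0]
force: [-0.8, 0.5, -1.6]
opening: 60.5
clock: 19.68
ee_pos: [453.7, -229.5, 29.4]
ee_rot: [180.0, 0.0, 91.0]
force: [0.2, 0.3, -1.2]
opening: 60.5
```

```bash
python3 -m pendant '[[0,0,0.001,0],[0,0,0.0015,0],[0,0,0.0015,0]]'; python3 -m pendant '[[0,0,0.001,0],[0,0,0.001,0]]'
```

```text
clock: 19.93
ee_pos: [453.5, -229.4, 27.8]
ee_rot: [-180.0, -0.0, 91.0]
force: [-0.2, -0.4, -2.0]
opening: 60.3
clock: 20.1
ee_pos: [453.6, -229.4, 27.6]
ee_rot: [180.0, -0.0, 91.0]
force: [-3.5, 2.0, 13.0]
opening: 60.8
```

Touched down at 13 N. Release and rise.

```bash
python3 -m pendant '[[0,0,0,0],[0,0,0,0],[0,0,0,0],[0,0,0,0]]' -1; python3 -m pendant '[[0,0,-0.02,0],[0,0,-0.06,0],[0,0,-0.1,0],[0,0,-0.14,0],[0,0,-0.18,0],[0,0,-0.18,0]]'; python3 - <<'E'
from h import *
go(480,-420,260,90)
E
```

```text
clock: 20.43
ee_pos: [453.7, -229.5, 26.7]
ee_rot: [180.0, 0.0, 91.0]
force: [0.4, -0.1, -0.1]
opening: 85.0
clock: 20.93
ee_pos: [457.5, -231.8, 213.9]
ee_rot: [179.3, 0.2, 91.0]
force: [2.1, -0.2, 0.5]
opening: 85.2
rows-> [-0.1888  0.0198 -0.0451] turn 1.0 from [ 457.5 -231.8  213.9] [179.3   0.2  91. ]
```

Now I move the arm aside and take final views.

```bash
python3 -m pendant '[[-0.03,0,0,0],[-0.06,0,-0.01,0],[-0.09,0,-0.02,0],[-0.12,0,-0.03,0],[-0.15,0,-0.04,0],[-0.18,0,-0.045,0],[-0.18,0,-0.045,0],[-0.18,0,-0.045,0]]'; python3 - <<'E'
from h import *
a=vision.camera('scene');b=vision.camera('top');cv2.imwrite('pics/sF.png',a);cv2.imwrite('pics/tF.png',b)
h=[a[120:460,140:500],b[130:310,95:500]]
h=[cv2.resize(i,(480,int(i.shape[0]*480/i.shape[1]))) for i in h]
v=np.vstack(h);cv2.imwrite('pics/F.png',cv2.resize(v,None,fx=.85,fy=.85));print(v.shape)
E
```

```text
clock: 21.6
ee_pos: [455.9, -411.4, 251.6]
ee_rot: [-180.0, 0.1, 90.8]
force: [-0.1, 0.9, 0.1]
opening: 85.3
(666, 480, 3)
```

View pics/F.png

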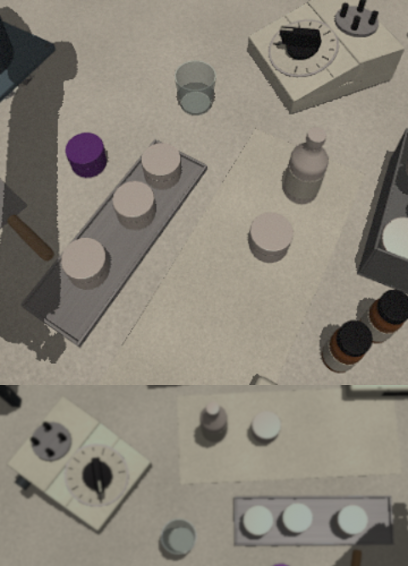

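The final views show three jars flat in the tray at (161,163), (134,205) and (84,262), and the spare jar standing by the lotion at (271,237). The lotion and the beaker have not moved, and the pointer is down at the zero tick.

```bash
python3 -c "
from cell import order;print(order.finish_job())"
```

```text
the job is handed in; nothing more can be done
None
```

The job is handed in, finished at about 22 s on the robot's clock; the hand-in gives no verdict.

- **Knob:** I turned it anticlockwise in two grasps until it stopped, then gripped it a third time and pressed about 4 N·m against the stop. After release, the bar measured about 135–136.6° and the zero tick about 136.5°, which agree within measurement error.
- **Tray:** It now holds three lidded jars: A where it started, C at about y = −35 mm and D at about y = −230 mm. Both moved jars were lowered until they touched and then released. C touched down harder, at about 34 N, and D at about 13 N.
- **Left standing:** The last pictures show all three tray jars inside the tray and upright, with spare jar B standing on the table. The lotion and beaker look unmoved, and the arm is clear of everything.

I judged the final jar positions by eye from the last views, with no fresh position measurement. Earlier wrist-camera readings put C at (456.5, −35) after placing. No check failed, but TCP readings wandered by 2–4 mm during moves.

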